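Hang the hook key on its sloping board and shut the kit drawer

TASK

Put the shoe-hook key away: hang it by its steel eye on the brass peg of the sloping green board, so that it lies flat against the board with its red grip pointing down the slope, and push the kit drawer below fully home. Leave the brass die, the tin of hooks and the beech last where they are.

Things in the scene. Friction and masses are not known exactly. Their poses are not given: they have to be found in the camera images.
- key: Loose hook key, 148 mm long, 0.16 kg, flat on the counter, eye away from the robot. Origin: underside, mid-grip; x from grip to eye, z up. Red grip block: 90 (x -45 to 45) x 22 wide (y) x 24 thick (z 0 to 24). Then a steel shank 14 wide, 12 thick, and a round steel eye, 36 outer diameter, 12 thick (z 0 to 12), with a 16 mm hole through it along z. Sizes in mm.
- key_eye (a point): Centre of the key's eye hole, at mid-thickness: 85 mm along key x from the key's origin, 6 mm above its underside.
- stand: Fixed wooden kit stand, 200 mm deep (x), 160 wide (y); origin: centre of its underside; front (-x) faces roughly the robot. The lower 87 mm houses the drawer. Above, a flat green board, 160 wide, slopes at 32 degrees from level, up and away from the front top edge (x -100, z 87) to its upper edge (x 99, z 212). Only the peg projects from it.
- peg: Fixed brass peg, square to the green board near its upper end: 10 mm diameter, 45 long, round tip. Origin: on its axis at the board's surface. z: along the peg, out of the board, leaning 32 degrees from vertical to the stand's front; x: straight up the slope. Key hung home: underside on the board, eye centre 6 mm out along z, key axes parallel to the peg's.
- drawer (a joint): Opening of the kit drawer in m: 0 is fully home at its stop, larger is further out towards the stand's front (stand -x); it starts 0.03 to 0.06 open. It slides with about 2.5 N of friction and stays where left; no spring.
- drawer_knob (a point): Centre of the outer face of the brass knob on the drawer front; moves with the drawer. Knob 22 mm in diameter, stands 14 mm out of the flat drawer front (144 mm wide, 8 to 76 mm above the counter), its centre 42 mm above the counter. With the drawer home the knob's face is at stand x = -126 mm, y = 0.
- die: Loose brass grommet die, a bystander: 48 mm diameter foot, 45 mm tall, origin under its centre, 0.3 kg.
- tin: Loose open steel tin of silver hooks, a bystander: 84 mm diameter, 40 mm tall, origin under its centre, 0.4 kg.
- last: Loose beech shoe last, a bystander: about 200 mm long, 66 mm wide, 100 mm tall, origin under it, x towards its toe, 0.6 kg.
Mind the look-alikes: they are no part of the job. Of the things like the key, leave any that is pink, purple or turquoise; of the rest the larger one is meant.

How it is judged:
By the outcome, as a careful person would: the job done as asked, in the order asked, and still so for the second after the job is handed in, with the robot touching nothing.
It also fails if it takes over 51 s, if anything falls off the work surface, if the arm or the gripper's body presses on something with over 40 N, if the wrist force passes 120 N, or if a joint passes its speed limit or range.

ROBOT

A 6-joint arm with a two-finger parallel gripper is mounted at the origin on the work surface. World frame = base frame: x ahead of the robot, y to its left, z up, the work surface at z = 0. Lengths are in mm, angles in rad, forces in N, time in s.
With the tool pointing down it reaches from about 350 to 775 mm from the base axis. Payload 7.3 kg.
Tool frame: the origin (TCP) lies midway between the tips of the shut fingers; the grasp point (between the pads) lies 19 mm behind it; z points along the fingers, y is the line along which they close (so a half turn about z gives the same grasp; the last joint's range is limited). The gripper opens to 92 mm and grips with 3 to 60 N. Pads are 19 mm wide; open, the fingers measure 130 mm over their backs; the gripper's body (75 mm by 190 mm) begins 47 mm behind the grasp point.
Start: joints at [-1.41, 0.342, 1.524, -0, 1.275, -0.146], TCP at [158.578, -500.5, 204.341] pointing down, gripper open.
Joint ranges: [-2.53, 2.53], [-0.77, 2.02], [0.04, 2.7], [-1, 4.14], [0.28, 2.66], [-3.11, 3.11]. Speed limits (rad/s): [2.57, 2.57, 3.14, 3.14, 3.14, 3.14].

INTERFACE

Orientations are given as [roll, pitch, yaw] about the fixed x, y, z axes, in that order (R = Rz(yaw) Ry(pitch) Rx(roll)).
In Python, from plant import bot gives the robot as it stands.
- The arm moves only by the tool servo_tool, never from a script. Its argument "deltas" is a list of rows, each a list of 2 entries, a list of its own where there are three numbers: the shift along the tool's x, y, z in m, then the turn, a rotation vector about the tool's x, y, z in degrees. A call has 1 to 20 rows; each row shifts and turns the commanded pose from where the row before left it, along the tool's axes as they then stand; what a row does not reach is not made up. A row lasts 1/8 s, in which the tool goes at most 62.5 mm and 10.7 degrees, less where a joint would pass 70% of its speed; a pose out of reach is approached as far as the arm can. A call with a gripper value outside its range is refused whole. "fingers" is the opening, from 0 (shut) to 1 (fully open), set as the call begins (left out, the last holds). The fingers move at their own pace and stop on an object; the grip force is fixed at half the most. Time passes only in rows, so rows that do not move let the fingers close. It gives the time, the measured TCP pose, the force, the opening and the grip force at its end, in the units of the state.
- bot.get_obs(): the state, without advancing time (a new reading comes with each control period).
- bot.capture(name): name is "scene" or "top" or "wrist"; returns the picture (384x512x3 uint8, red, green, blue); there is no depth.
- bot.camera_model(name): a dict with "mtx" (3x3 intrinsics, pixels), "xyz" and "rotation" of the camera in the world. Camera axes: x right, y down, z forward; pixel columns grow to the right and rows downward; lengths in mm; the calibration is good to about 2 mm. A picture is of the moment at which its call begins: read the wrist's pose just before it. camera_model takes no time and is no camera call; for the wrist camera it gives the pose at the moment of the call.
- bot.close_job(): hands the job in; it is judged then, once.
The state is a dict: "time": time; "joint_positions": joint angles; "dq": joint speeds; "tau": joint torques, N m; "tool_pos": TCP position; "tcp_rot": TCP orientation; "contact_force": force on the tool from outside, world axes, zero at the start; "moment": the same for the moment, N m; "grip_width": finger opening in mm; "finger_force": force on a finger pad.
Only numpy, scipy, OpenCV 4.12 (cv2) and the standard library are available. Lean on these libraries where they do the work, as an engineer would, in place of code of your own. Each camera call takes 0.05 s, during which the arm holds its last target. There are 200 camera calls.

## Working session

There is one attempt and no reset: what is moved stays moved. The work goes in short steps, Python scripts to look and compute and a tool call to move; the robot and the scene stay as the last step left them, time stands still between calls to the robot, and variables do not carry over. Pictures are saved under pics/ and viewed, at most 13 in all, crops included, and the job is handed in when it is done.

Besides the shell and the picture viewer there is one more tool, called after ">>>" as name(argument=value, ...), one argument or row to a line, values as JSON. servo_tool: Moves the arm, as the interface text tells. Its arguments: {"type":"object","properties":{"deltas":{"type":"array"},"fingers":{"type":"number"}},"required":["deltas"]}

```bash
mkdir -p pics; ls; python3 - <<'E'
from plant import bot
import cv2,numpy as np
o=bot.get_obs();print(o['time'],o['tool_pos'],o['tcp_rot'],o['grip_width'])
for n in('scene','top'):
    cv2.imwrite(f'pics/{n}0.png',bot.capture(n)[:,:,::-1]);m=bot.camera_model(n);print(n,m)
a=cv2.imread('pics/scene0.png');b=cv2.imread('pics/top0.png')
E
```

```text
pics
0.0 [ 158.50310793 -500.04793178  203.66466728] [-3.14011068e+00 -1.84823538e-04  3.06839026e-01] 92.02987954874018
scene {'mtx': array([[386.35220162,   0.        , 251.92307355],
       [  0.        , 386.35220162, 204.71500378],
       [  0.        ,   0.        ,   1.        ]]), 'xyz': array([1000.01168345, -559.93000643, 1002.80721494]), 'rotation': array([-2.47723456, -0.01688886,  0.66162574])}
top {'mtx': array([[499.68764238,   0.        , 254.98540373],
       [  0.        , 499.68764238, 194.48867286],
       [  0.        ,   0.        ,   1.        ]]), 'xyz': array([ 450.31447524,   -5.48166733, 1604.9747132 ]), 'rotation': array([-3.05488300e+00, -1.99078077e-03, -1.55555446e+00])}
```

View pics/scene0.png

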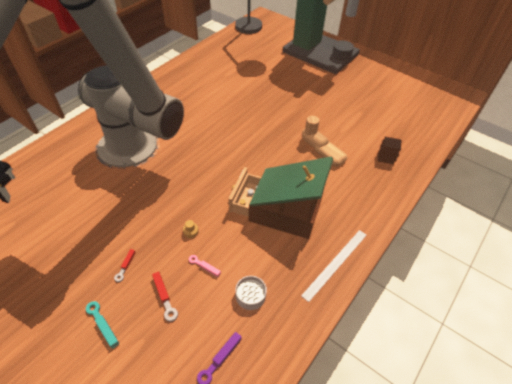

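View pics/top0.png

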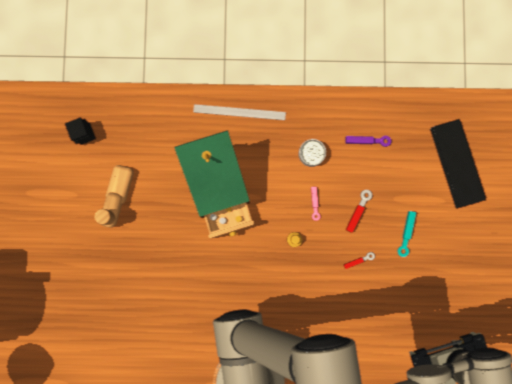

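The scene view shows the large red key at about (164,297), and the stand with its open drawer at (290,195). In the top view the key is at (359,211) with its eye at (366,195), the green board is at (212,172), the peg at (208,156) and the drawer at (230,220).

```bash
cat > h.py <<'E'
import numpy as np,cv2
from scipy.spatial.transform import Rotation as Ro
from scipy.optimize import least_squares
def proj(m,P):
    R=Ro.from_euler('xyz',m['rotation']).as_matrix();c=(np.atleast_2d(P)-m['xyz'])@R
    u=c@m['mtx'].T;return u[:,:2]/u[:,2:]
def ray(m,uv):
    R=Ro.from_euler('xyz',m['rotation']).as_matrix()
    return R@np.linalg.inv(m['mtx'])@np.array([*uv,1.])
def plane(m,uv,z):
    d=ray(m,uv);return m['xyz']+d*(z-m['xyz'][2])/d[2]
def tri(ms,uvs):
    A=0;b=0
    for m,u in zip(ms,uvs):
        d=ray(m,u);d/=np.linalg.norm(d);P=np.eye(3)-np.outer(d,d);A=A+P;b=b+P@m['xyz']
    return np.linalg.solve(A,b)
E
python3 - <<'E'
from h import *
from plant import bot
M={n:bot.camera_model(n) for n in('scene','top')}
I={n:cv2.imread(f'pics/{n}0.png') for n in M}
for n in M:
    h=cv2.cvtColor(I[n],cv2.COLOR_BGR2HSV);H,S,V=cv2.split(h)
    red=(((H<5)|(H>174))&(S>180)&(V>90)).astype(np.uint8)
    k,l,st,c=cv2.connectedComponentsWithStats(red)
    for i in range(1,k):
        if st[i,4]>40:
            ct=cv2.findContours((l==i).astype(np.uint8),0,2)[0][0];r=cv2.minAreaRect(ct)
            print(n,'red',st[i],c[i],r,plane(M[n],c[i],20))
    g=((H>60)&(H<90)&(S>120)&(V>40)).astype(np.uint8)
    k,l,st,c=cv2.connectedComponentsWithStats(g)
    for i in range(1,k):
        if st[i,4]>800:
            ct=max(cv2.findContours((l==i).astype(np.uint8),0,2)[0],key=cv2.contourArea)
            hu=cv2.convexHull(ct);p=cv2.approxPolyDP(hu,4,True)[:,0];print(n,'green',st[i],p.tolist())
            s=st[i];sub=(S>0)&(H>12)&(H<35)&(S>90)&(V>90)
            hm=np.zeros_like(g);cv2.fillConvexPoly(hm,hu,1)
            ys,xs=np.where(sub&(hm>0));print('peg px',list(zip(xs,ys)))
a=I['scene'][140:250,210:350];b=I['top'][120:250,165:265]
a=cv2.resize(a,(480,377),interpolation=2);b=cv2.resize(b,(290,377),interpolation=2)
cv2.imwrite('pics/z1.png',np.hstack([a,b]))
for n,bx in(('scene',(140,265,185,330)),('top',(345,180,385,240))):
    x,y,X,Y=bx;h=cv2.cvtColor(I[n],cv2.COLOR_BGR2HSV)[y:Y,x:X]
    m=((h[...,1]<90)).astype(np.uint8);k,l,st,c=cv2.connectedComponentsWithStats(m)
    for i in range(1,k):
        if st[i,4]>8:print(n,'grey',st[i],c[i]+[x,y],plane(M[n],c[i]+[x,y],12))
E
```

```text
scene red [ 34   0  44  33 368] [54.74184783 12.38858696] ((57.046974182128906, 13.010320663452148), (50.71588134765625, 16.540687561035156), 46.0809211730957) [-1041.87064476   419.26248821    20.        ]
scene red [122 250  12  18  99] [127.67676768 258.55555556] ((127.7101821899414, 258.6146545410156), (5.027947425842285, 20.191600799560547), 28.610462188720703) [ 380.86502279 -323.44434157   20.        ]
scene red [153 272  15  29 210] [160.         286.34761905] ((160.0500030517578, 286.1499938964844), (28.144268035888672, 7.589465141296387), 71.56504821777344) [ 517.84766857 -326.8146327    20.        ]
top red [347 206  17  26 194] [355.0257732  218.42783505] ((354.9000244140625, 218.2000274658203), (7.155416965484619, 27.280029296875), 26.56505012512207) [ 516.80473174 -324.98521966   20.        ]
top red [344 258  19  10  82] [353.20731707 262.67073171] ((353.2413330078125, 262.60345458984375), (4.270992755889893, 18.9409236907959), 68.19859313964844) [ 377.48302942 -318.96688619   20.        ]
top green [ 177  133   70   82 3490] [[226, 133], [246, 200], [201, 214], [177, 
[... 2049 characters left out ...]
int64(158)), (np.int64(208), np.int64(158)), (np.int64(204), np.int64(159)), (np.int64(205), np.int64(159)), (np.int64(206), np.int64(159)), (np.int64(207), np.int64(159)), (np.int64(208), np.int64(159)), (np.int64(209), np.int64(159)), (np.int64(205), np.int64(160)), (np.int64(206), np.int64(160)), (np.int64(207), np.int64(160)), (np.int64(208), np.int64(160)), (np.int64(209), np.int64(160)), (np.int64(206), np.int64(161)), (np.int64(207), np.int64(161)), (np.int64(208), np.int64(161))]
scene grey [ 24  36  14  20 173] [169.58959538 311.6300578 ] [ 587.46431577 -360.42353051   12.        ]
top grey [ 15  10  12  16 111] [365.04504505 196.77477477] [ 586.90696615 -358.81525569   12.        ]
```

View pics/z1.png

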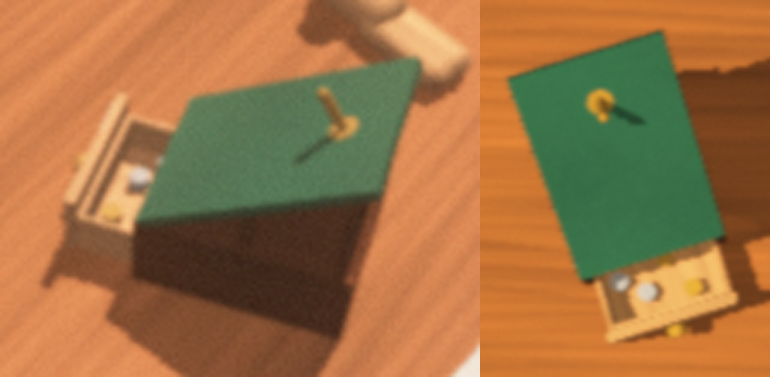

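The crop shows the brass disc at the base of the peg at about (310,177) in the scene view and (206,155.5) in the top view. The peg tips are at (304.5,167) and (207.5,160.5), and the drawer is open. I'll move over the key and fit the stand pose at the same time.

>>> servo_tool(
  deltas=[
    [[0.049,-0.007,0],[0,0,0]],
    [[0.049,-0.007,0],[0,0,0]],
    [[0.049,-0.007,0],[0,0,0]],
    [[0.049,-0.007,0],[0,0,0]],
    [[0.049,-0.007,0],[0,0,0]],
    [[0.049,-0.007,0],[0,0,0]],
    [[0.049,-0.007,0],[0,0,0]],
    [[0.049,-0.007,0],[0,0,0]],
    [[0,0,0],[0,0,10.5]],
    [[0,0,0],[0,0,10.5]],
    [[0,0,0],[0,0,10.5]],
    [[0,0,0],[0,0,10.5]],
    [[0,0,0],[0,0,0]],
    [[0,0,0],[0,0,0]],
  ],
)

```text
time: 1.85
tool_pos: [515.3, -328.6, 204.1]
tcp_rot: [-3.142, 0.0, -0.423]
contact_force: [0.5, -0.7, -1.1]
grip_width: 91.4
finger_force: 0.0
```

```bash
python3 - <<'E'
from h import *
from plant import bot
M={n:bot.camera_model(n) for n in('scene','top')}
sc=lambda u,v:(210+(u+.5)/3.4286-.5,140+(v+.5)/3.427-.5)
tp=lambda u,v:(165+(u-480+.5)/2.9-.5,120+(v+.5)/2.9-.5)
S=[sc(191,100),sc(137,222),sc(420,60),sc(382,190),sc(344,128),sc(324,93)]
T=[(201,214),(246,200),(177,148),(226,133),tp(600,103),tp(603,118)]
n_=np.array([-np.sin(np.radians(32)),0,np.cos(np.radians(32))]);ux=np.array([np.cos(np.radians(32)),0,np.sin(np.radians(32))])
def pts(p):
    x,y,w,s,t=p;B=np.array([-100,t,87])+s*ux
    L=np.array([[-100,80,87],[-100,-80,87],[99,80,212],[99,-80,212],B,B+43*n_])
    return L@Ro.from_euler('z',w).as_matrix().T+[x,y,0]
f=lambda p:np.r_[(proj(M['scene'],pts(p))-S).ravel(),(proj(M['top'],pts(p))-T).ravel()]
r=least_squares(f,[560,110,.3,190,0],x_scale=[10,10,.1,10,10],loss='soft_l1')
print(r.x,r.fun.reshape(2,-1,2).round(1).tolist());P=pts(r.x);print('peg',P[4],P[5])
for a,b in zip(S,T): print(tri([M['scene'],M['top']],[a,b]).round(1))
o=bot.get_obs();print(o['time'],o['tool_pos'],o['tcp_rot'])
m=bot.camera_model('wrist');print(m)
cv2.imwrite('pics/w1.png',bot.capture('wrist')[:,:,::-1])
E
```

```text
[6.33673712e+02 1.18484101e+02 3.35451497e-01 1.82963772e+02
 9.51239748e-03] [[[-0.1, -0.5], [-0.4, 0.4], [0.3, -1.8], [-0.5, 0.4], [0.1, 0.4], [-0.3, -0.2]], [[-1.5, 2.4], [3.5, -0.1], [-3.9, -0.5], [1.0, -3.0], [-0.3, -0.2], [-0.0, 0.1]]]
peg [685.75802278 136.65219338 183.95602727] [664.24157507 129.15096998 220.42209541]
[519.1 155.1  93.9]
[563.6  18.9  79.1]
[702.  217.1 212.5]
[749.1  80.6 205.2]
[685.1 136.  185.8]
[664.8 129.3 220. ]
1.85 [ 515.26506799 -328.64318136  204.05380028] [-3.14151167e+00  4.59757993e-04 -4.22677487e-01]
{'mtx': array([[300.24811682,   0.        , 256.94921829],
       [  0.        , 300.24811682, 194.07949303],
       [  0.        ,   0.        ,   1.        ]]), 'xyz': array([ 576.56547539, -356.67838636,  383.49734932]), 'rotation': array([ 2.88682022e+00,  9.26879667e-04, -1.99345422e+00])}
```

View pics/w1.png

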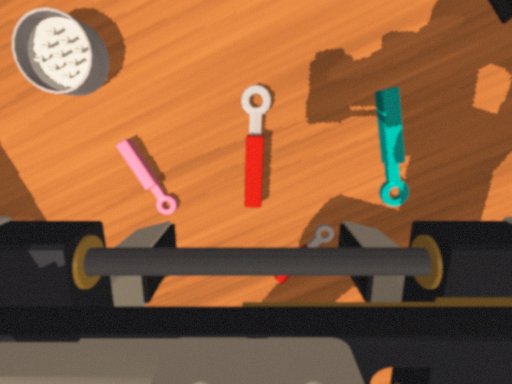

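The wrist view shows the key with its eye hole at about (257,99) and its grip spanning (254,137) to (253,206).

```bash
python3 - <<'E'
from h import *
from plant import bot
m=bot.camera_model('wrist');I=cv2.imread('pics/w1.png')
H,S,V=cv2.split(cv2.cvtColor(I,cv2.COLOR_BGR2HSV).astype(int))
red=(((H<6)|(H>174))&(S>180)&(V>90)).astype(np.uint8);red[:,:230]=0;red[215:]=0;red[:,280:]=0
ct=max(cv2.findContours(red,0,2)[0],key=cv2.contourArea);r=cv2.minAreaRect(ct);print(r)
box=cv2.boxPoints(r);print([plane(m,b,24)[:2].round(1).tolist() for b in box])
# hole
g=(S<70).astype(np.uint8)[80:125,235:280]
cs,hi=cv2.findContours(g,cv2.RETR_CCOMP,2)
for c,h in zip(cs,hi[0]):
    if cv2.contourArea(c)>20:
        x=cv2.moments(c);u=np.array([x['m10'],x['m01']])/x['m00']+[235,80];print(h[3],cv2.contourArea(c),u,plane(m,u,12)[:2])
ee=np.array([plane(m,(x,y),12)[:2] for y,x in zip(*np.where(((S<70))[80:118,238:275]))])
M={n:bot.camera_model(n) for n in('scene','top')}
E
```

```text
((253.61708068847656, 170.9872283935547), (17.42365837097168, 70.49419403076172), 1.9091522693634033)
[[484.2, -296.6], [561.6, -335.6], [552.6, -354.1], [474.6, -316.2]]
-1 760.5 [255.83168968 102.5524874 ] [ 591.21983727 -361.5249939 ]
0 164.5 [255.87031408 100.14488349] [ 593.68509223 -362.68866658]
```

>>> servo_tool(
  deltas=[
    [[0.006,-0.004,0.03],[0,0,2]],
    [[0,0,0.045],[0,0,0]],
    [[0,0,0.045],[0,0,0]],
    [[0,0,0.04],[0,0,0]],
    [[0,0,0.02],[0,0,0]],
    [[0,0,0.01],[0,0,0]],
    [[0,0,0.01],[0,0,0]],
    [[0,0,0],[0,0,0]],
    [[0,0,0],[0,0,0]],
  ],
)

```text
time: 3.02
tool_pos: [522.9, -328.0, 5.2]
tcp_rot: [3.141, -0.001, -0.461]
contact_force: [-0.3, 0.8, -0.3]
grip_width: 91.9
finger_force: 0.0
```

>>> servo_tool(
  deltas=[
    [[0,0,0],[0,0,0]],
    [[0,0,0],[0,0,0]],
    [[0,0,0],[0,0,0]],
    [[0,0,0],[0,0,0]],
    [[0,0,0],[0,0,0]],
    [[0,0,0],[0,0,0]],
    [[0,0,0],[0,0,0]],
    [[0,0,0],[0,0,0]],
  ],
  fingers=0,
)

```text
time: 4.03
tool_pos: [522.5, -327.6, 4.3]
tcp_rot: [3.141, -0.0, -0.461]
contact_force: [0.0, -0.7, -0.1]
grip_width: 16.5
finger_force: 0.0
```

```bash
python3 - <<'E'
from plant import bot
import cv2,numpy as np
o=bot.get_obs();print(o['grip_width'],o['finger_force'])
a=bot.capture('wrist')[:,:,::-1];b=bot.capture('scene')[230:350,90:250,::-1]
cv2.imwrite('pics/w2.png',np.hstack([cv2.resize(a,(384,288)),cv2.resize(b,(384,288))]))
E
```

```text
16.5194210873232 0.0
```

View pics/w2.png

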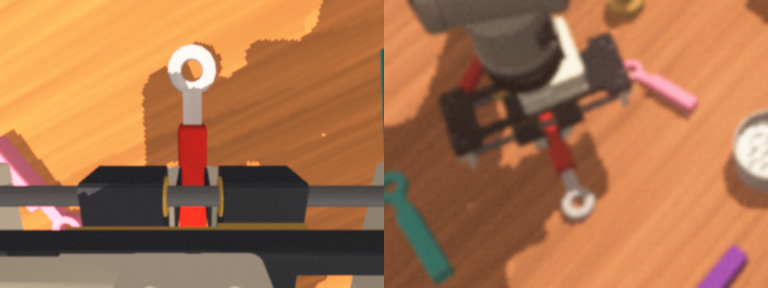

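The picture shows the grip between the pads. The width and force readings may still be settling, so I'll wait a few rows and then lift.

>>> servo_tool(
  deltas=[
    [[0,0,0],[0,0,0]],
    [[0,0,0],[0,0,0]],
    [[0,0,0],[0,0,0]],
    [[0,0,0],[0,0,0]],
  ],
)

```text
time: 4.62
tool_pos: [522.5, -327.6, 4.3]
tcp_rot: [3.142, -0.0, -0.461]
contact_force: [-0.1, 1.0, 0.1]
grip_width: 0.5
finger_force: 0.0
```

```bash
python3 - <<'E'
from plant import bot
import cv2,numpy as np
o=bot.get_obs();print(o)
a=bot.capture('wrist')[:,:,::-1][60:310,130:390];b=bot.capture('scene')[240:330,110:230,::-1]
cv2.imwrite('pics/w3.png',np.hstack([cv2.resize(a,(400,384)),cv2.resize(b,(400,384),interpolation=2)]))
E
```

```text
{'time': 4.625, 'joint_positions': array([-6.84214525e-01,  7.14825147e-01,  1.48298029e+00, -8.41442669e-05,
        9.43714714e-01,  1.34779039e+00]), 'dq': array([ 0.00084061,  0.00069392, -0.0015592 , -0.00188747, -0.00062528,
        0.00102539]), 'tau': array([-1.01095051e-03, -5.61689079e+01, -1.96944469e+01,  4.33463522e-02,
       -7.10317190e-02, -1.33960060e-05]), 'tool_pos': array([ 522.47965277, -327.60213289,    4.32921337]), 'tcp_rot': array([ 3.14151017e+00, -5.56381262e-05, -4.61159217e-01]), 'contact_force': array([-0.13107173,  1.03624138,  0.10108189]), 'moment': array([ 0.04136801, -0.02603664, -0.00574349]), 'finger_force': 0.0, 'grip_width': 0.4902000586115592}
```

View pics/w3.png

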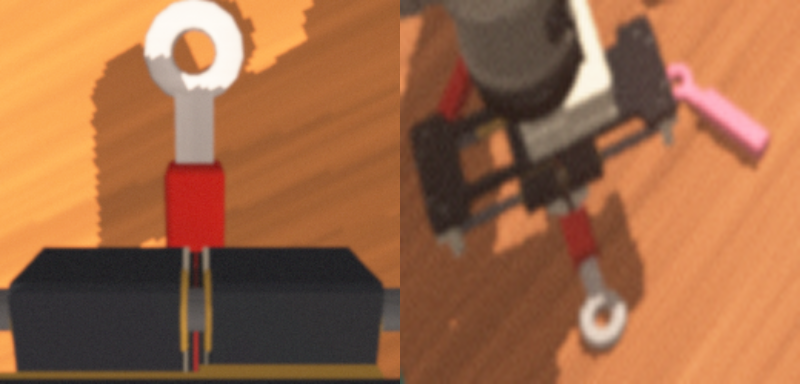

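The left crop shows the shut fingers at about (195,310) with red grip still visible below them. So the fingers appear to have closed above the grip without touching it. I'll check the tool geometry against the first wrist image.

```bash
python3 - <<'E'
from h import *
from plant import bot
m=bot.camera_model('wrist');o=bot.get_obs();p=o['tool_pos'];R=Ro.from_euler('xyz',o['tcp_rot']).as_matrix()
for y in(0,46,65):
    for z in(0,-19,-40,-66): print(y,z,proj(m,p+R@[0,y,z]).round(0))
Rc=Ro.from_euler('xyz',m['rotation']).as_matrix();print('cam in tool',R.T@(m['xyz']-p),R.T@Rc)
I=bot.capture('wrist');H,S,V=cv2.split(cv2.cvtColor(I,cv2.COLOR_RGB2HSV).astype(int))
red=(((H<6)|(H>174))&(S>150)&(V>60))
for r in range(150,310,10):
    xs=np.where(red[r,180:340])[0]+180;print(r,(xs.min(),xs.max(),len(xs)) if len(xs) else None)
g=((S<80)&(V>60)).astype(np.uint8)[40:170,200:310]
print(plane(m,(256,160),24))
E
```

```text
0 0 [[257. 226.]]
0 -19 [[257. 237.]]
0 -40 [[256. 254.]]
0 -66 [[256. 281.]]
46 0 [[329. 226.]]
46 -19 [[337. 237.]]
46 -40 [[347. 254.]]
46 -66 [[365. 281.]]
65 0 [[359. 226.]]
65 -19 [[370. 237.]]
65 -40 [[385. 254.]]
65 -66 [[410. 281.]]
cam in tool [  67.33981603    0.38313225 -179.46431249] [[ 2.11471620e-05 -9.67834024e-01 -2.51589548e-01]
 [ 9.99999677e-01  2.22583312e-04 -7.72196416e-04]
 [ 8.03357600e-04 -2.51589451e-01  9.67833717e-01]]
150 None
160 None
170 (np.int64(239), np.int64(274), 36)
180 (np.int64(237), np.int64(275), 39)
190 (np.int64(238), np.int64(275), 38)
200 (np.int64(238), np.int64(275), 38)
210 (np.int64(238), np.int64(275), 38)
220 (np.int64(239), np.int64(275), 37)
230 (np.int64(256), np.int64(258), 3)
240 None
250 None
260 None
270 None
280 (np.int64(256), np.int64(258), 3)
290 (np.int64(256), np.int64(258), 3)
300 (np.int64(256), np.int64(258), 3)
[ 562.539476   -347.21295991   24.        ]
```

>>> servo_tool(
  deltas=[
    [[0,0,0],[0,0,0]],
    [[0,0,0],[0,0,0]],
    [[0,0,0],[0,0,0]],
    [[0,0,0],[0,0,0]],
    [[0,0,0],[0,0,0]],
    [[0,0,0],[0,0,0]],
    [[0,0,0.003],[0,0,0]],
    [[0,0,0.003],[0,0,0]],
    [[0,0,0],[0,0,0]],
  ],
  fingers=0.6,
)

```text
time: 5.9
tool_pos: [522.2, -327.4, -2.1]
tcp_rot: [-3.141, 0.001, -0.461]
contact_force: [-0.4, -0.2, 0.5]
grip_width: 55.3
finger_force: 0.0
```

No contact even at z = -2, so the real tips sit higher than the stated TCP. I'll go on down in small steps.

>>> servo_tool(
  deltas=[
    [[0,0,0.003],[0,0,0]],
    [[0,0,0.003],[0,0,0]],
    [[0,0,0],[0,0,0]],
  ],
)

```text
time: 6.28
tool_pos: [522.3, -327.4, -8.0]
tcp_rot: [-3.142, 0.001, -0.461]
contact_force: [-0.0, 0.2, -0.7]
grip_width: 55.0
finger_force: 0.0
```

>>> servo_tool(
  deltas=[
    [[0,0,0.003],[0,0,0]],
    [[0,0,0.002],[0,0,0]],
    [[0,0,0],[0,0,0]],
  ],
)

```text
time: 6.65
tool_pos: [522.3, -327.5, -12.9]
tcp_rot: [-3.142, 0.0, -0.461]
contact_force: [0.4, -0.8, -0.1]
grip_width: 55.0
finger_force: 0.0
```

>>> servo_tool(
  deltas=[
    [[0,0,0.002],[0,0,0]],
    [[0,0,0.001],[0,0,0]],
    [[0,0,0],[0,0,0]],
  ],
)

```text
time: 7.02
tool_pos: [522.4, -327.5, -15.8]
tcp_rot: [3.142, 0.0, -0.461]
contact_force: [-0.2, -0.1, 0.6]
grip_width: 54.7
finger_force: 0.0
```

>>> servo_tool(
  deltas=[
    [[0,0,0],[0,0,0]],
    [[0,0,0],[0,0,0]],
    [[0,0,0],[0,0,0]],
    [[0,0,0],[0,0,0]],
    [[0,0,0],[0,0,0]],
    [[0,0,0],[0,0,0]],
  ],
  fingers=0,
)

```text
time: 7.78
tool_pos: [522.5, -327.6, -15.6]
tcp_rot: [3.142, -0.0, -0.461]
contact_force: [-1.0, 0.2, 0.1]
grip_width: 21.8
finger_force: 30.0
```

The grip is good: 21.8 mm at 30 N. I'll lift it and measure the key in the hand.

>>> servo_tool(
  deltas=[
    [[0,0,-0.01],[0,0,0]],
    [[0,0,-0.03],[0,0,0]],
    [[0,0,-0.05],[0,0,0]],
    [[0,0,-0.05],[0,0,0]],
    [[0,0,-0.05],[0,0,0]],
    [[0,0,-0.05],[0,0,0]],
    [[0,0,-0.05],[0,0,0]],
    [[0,0,-0.03],[0,0,0]],
    [[0,0,0],[0,0,0]],
  ],
)

```text
time: 8.9
tool_pos: [523.0, -328.0, 307.2]
tcp_rot: [3.14, -0.005, -0.461]
contact_force: [0.9, -0.4, -2.2]
grip_width: 21.8
finger_force: 30.0
```

```bash
cat >> h.py <<'E'
def stand(M):
    sc=lambda u,v:(210+(u+.5)/3.4286-.5,140+(v+.5)/3.427-.5)
    tp=lambda u,v:(165+(u-480+.5)/2.9-.5,120+(v+.5)/2.9-.5)
    S=[sc(191,100),sc(137,222),sc(420,60),sc(382,190),sc(344,128),sc(324,93)]
    T=[tp(583,281),tp(722,238),tp(510,78),tp(662,32),tp(600,103),tp(603,118)]
    n_=np.array([-np.sin(np.radians(32)),0,np.cos(np.radians(32))]);ux=np.array([np.cos(np.radians(32)),0,np.sin(np.radians(32))])
    def pts(p):
        x,y,w,s,t=p;B=np.array([-100,t,87])+s*ux
        L=np.array([[-100,80,87],[-100,-80,87],[99,80,212],[99,-80,212],B,B+43*n_])
        return L@Ro.from_euler('z',w).as_matrix().T+[x,y,0]
    f=lambda p:np.r_[(proj(M['scene'],pts(p))-S).ravel(),(proj(M['top'],pts(p))-T).ravel()]
    r=least_squares(f,[560,110,.3,190,0],x_scale=[10,10,.1,10,10],loss='soft_l1')
    Rz=Ro.from_euler('z',r.x[2]).as_matrix()
    return r,pts(r.x),Rz@ux,Rz@n_
def go(o,P,R):  # remaining shift (tool axes now, mm) and turn (deg) to pose P,R
    R0=Ro.from_euler('xyz',o['tcp_rot']).as_matrix()
    return (R0.T@(P-o['tool_pos'])).round(1),np.degrees(Ro.from_matrix(R0.T@R).as_rotvec()).round(1)
E
python3 - <<'E'
from h import *
from plant import bot
M={n:bot.camera_model(n) for n in('scene','top')}
r,P,ux,n=stand(M);print(r.x.round(3),r.fun.reshape(2,-1,2).round(1).tolist());print(P.round(1),ux,n)
o=bot.get_obs();m=bot.camera_model('wrist');I=bot.capture('wrist')
print(o['time'],o['tool_pos'],o['tcp_rot'],o['grip_width'],o['contact_force'])
R0=Ro.from_euler('xyz',o['tcp_rot']).as_matrix()
cv2.imwrite('pics/w4.png',I[:,:,::-1])
H,S,V=cv2.split(cv2.cvtColor(I,cv2.COLOR_RGB2HSV).astype(int))
g=(S<70).astype(np.uint8);g[200:]=0
cs,hi=cv2.findContours(g,cv2.RETR_CCOMP,2)
for c,h in zip(cs,hi[0]):
    if h[3]>=0 and cv2.contourArea(c)>60: print('hole',cv2.fitEllipse(c));
    elif cv2.contourArea(c)>300:print('grey',cv2.boundingRect(c))
E
```

```text
[6.33431e+02 1.17722e+02 3.22000e-01 1.83468e+02 1.15400e+00] [[[0.1, -0.6], [-0.8, 0.1], [0.4, -1.3], [-1.3, 0.8], [0.0, 0.4], [-0.3, -0.2]], [[-1.0, -0.3], [1.3, -1.3], [-1.3, 0.5], [0.4, -0.4], [-0.2, -0.3], [-0.1, 0.1]]]
[[513.3 162.   87. ]
 [563.9  10.2  87. ]
 [702.  224.9 212. ]
 [752.7  73.1 212. ]
 [685.8 136.4 184.2]
 [664.2 129.2 220.7]] [0.80451298 0.26822461 0.52991926] [-0.5027155  -0.16760534  0.8480481 ]
8.9 [ 523.03767535 -327.97530979  307.16807732] [ 3.14027549 -0.00546655 -0.46109909] 21.795250771946616 [ 0.94521999 -0.36736896 -2.2089054 ]
grey (221, 52, 71, 120)
hole ((256.1158142089844, 90.83415222167969), (33.640655517578125, 34.78779602050781), 175.24093627929688)
grey (73, 48, 68, 63)
grey (0, 23, 23, 28)
grey (414, 0, 79, 41)
```

```bash
cat >> h.py <<'E'
def eye_in_tool(o,m,uv,z=-23):
    R0=Ro.from_euler('xyz',o['tcp_rot']).as_matrix();d=R0.T@ray(m,uv);c=R0.T@(m['xyz']-o['tool_pos'])
    return c+d*(z-c[2])/d[2]
E
python3 - <<'E'
from h import *
from plant import bot
M={n:bot.camera_model(n) for n in('scene','top')}
r,P,ux,n=stand(M);o=bot.get_obs();m=bot.camera_model('wrist')
e=eye_in_tool(o,m,(256.1,90.8));print('eye',e)
R=np.c_[ux,np.cross(-n,ux),-n];
for h in(110,):
    T=P[4]+n*h-R@(e*[1,1,0]+[0,0,-21.6]);print(h,T,np.hypot(*T[:2]),go(o,T,R))
yaw=Ro.from_euler('xyz',[np.pi,0,r.x[2]]).as_matrix();print(go(o,T,yaw))
o2=dict(o,tool_pos=T,tcp_rot=[np.pi,0,r.x[2]]);print(go(o2,T,R))
E
```

```text
eye [ 79.41709844  -0.17081214 -23.        ]
110 [577.52450533 100.11896    217.10620662] 586.1385164029435 (array([-141. , -407.5,   87.2]), array([ 12.6,  30.3, -43.7]))
(array([-141. , -407.5,   87.2]), array([  0. ,  -0. , -44.9]))
(array([0., 0., 0.]), array([ 0., 32.,  0.]))
```

>>> servo_tool(
  deltas=[
    [[-0.007,-0.02,0],[0,0,0]],
    [[-0.014,-0.041,0],[0,0,0]],
    [[-0.014,-0.041,0],[0,0,0]],
    [[-0.014,-0.041,0],[0,0,0]],
    [[-0.014,-0.041,0],[0,0,0]],
    [[-0.014,-0.041,0],[0,0,0]],
    [[-0.014,-0.041,0],[0,0,0]],
    [[-0.014,-0.041,0],[0,0,0]],
    [[-0.014,-0.041,0],[0,0,0]],
    [[-0.014,-0.041,0],[0,0,0]],
    [[-0.008,-0.019,0],[0,0,0]],
    [[0,0,0],[0,0,-9]],
    [[0,0,0],[0,0,-9]],
    [[0,0,0],[0,0,-9]],
    [[0,0,0],[0,0,-9]],
    [[0,0,0],[0,0,-9]],
    [[0,0,0],[0,8,0]],
    [[0,0,0],[0,8,0]],
    [[0,0,0],[0,8,0]],
    [[0,0,0],[0,8,0]],
  ],
)

```text
time: 11.45
tool_pos: [576.5, 100.5, 303.5]
tcp_rot: [3.141, -0.561, 0.324]
contact_force: [0.0, 1.0, -1.3]
grip_width: 21.9
finger_force: 30.0
```

>>> servo_tool(
  deltas=[
    [[0.01,0,0.02],[0,0,0]],
    [[0.01,0,0.02],[0,0,0]],
    [[0,0,0],[0,0,0]],
  ],
)

```text
time: 11.82
tool_pos: [612.8, 112.9, 278.4]
tcp_rot: [-3.14, -0.554, 0.324]
contact_force: [-0.9, -0.0, -2.4]
grip_width: 21.7
finger_force: 30.0
```

```bash
python3 - <<'E'
from h import *
from plant import bot
M={n:bot.camera_model(n) for n in('scene','top')}
r,P,ux,n=stand(M);o=bot.get_obs();m=bot.camera_model('wrist');I=bot.capture('wrist')
cv2.imwrite('pics/w5.png',I[:,:,::-1])
R=np.c_[ux,np.cross(-n,ux),-n];T=P[4]+n*80-R@[79.4,-.2,-21.6]
print(o['tool_pos'],o['tcp_rot'],go(o,T,R),'peg px',proj(m,P[4:]))
E
```

```text
[612.83707333 112.92856023 278.38816197] [-3.13997387 -0.55401026  0.32373282] (array([-64. ,   1.1,  62.4]), array([-0.2,  0.3,  0.1])) peg px [[258.02049479 168.33029325]
 [258.00854852 176.83141757]]
```

View pics/w5.png

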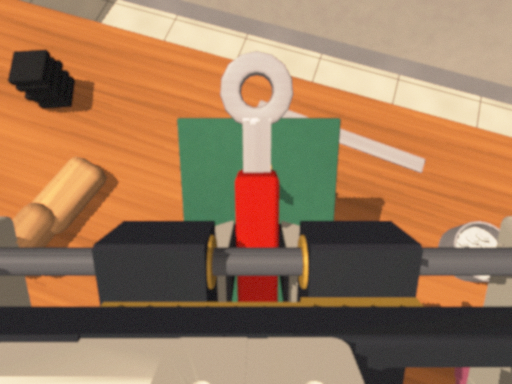

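The wrist view shows the key aligned with the board, whose upper edge is level at row 118. The peg is hidden under the shank, as predicted at (258,170). I'll back down the slope to bring the peg into view beyond the eye.

>>> servo_tool(
  deltas=[
    [[-0.02,0,0.01],[0,0,0]],
    [[-0.02,0,0.01],[0,0,0]],
    [[-0.02,0,0.01],[0,0,0]],
    [[-0.02,0,0.01],[0,0,0]],
    [[-0.02,0.001,0.014],[0,0,0]],
    [[0,0,0],[0,0,0]],
  ],
)

```text
time: 12.62
tool_pos: [559.0, 93.8, 180.8]
tcp_rot: [-3.14, -0.555, 0.323]
contact_force: [0.1, -0.3, -1.5]
grip_width: 21.9
finger_force: 30.0
```

```bash
python3 - <<'E'
from h import *
from plant import bot
M={n:bot.camera_model(n) for n in('scene','top')}
r,P,ux,n=stand(M);o=bot.get_obs();m=bot.camera_model('wrist');I=bot.capture('wrist')
R=np.c_[ux,np.cross(-n,ux),-n];T=P[4]+n*80-R@[79.4,-.2,-21.6]
print(o['tool_pos'],o['tcp_rot'],go(o,T,R),'peg px',proj(m,P[4:]))
a=I[0:160,150:370,::-1];cv2.imwrite('pics/w6full.png',I[:,:,::-1]);cv2.imwrite('pics/w6.png',cv2.resize(a,None,fx=3,fy=3,interpolation=2))
E
```

```text
[558.9975865   93.80328021 180.76925689] [-3.13968545 -0.5549552   0.32285133] (array([35.9, -0. ,  9.4]), array([-0.1,  0.2,  0.1])) peg px [[256.66360253  49.38695278]
 [256.35463007  34.63791364]]
```

View pics/w6.png

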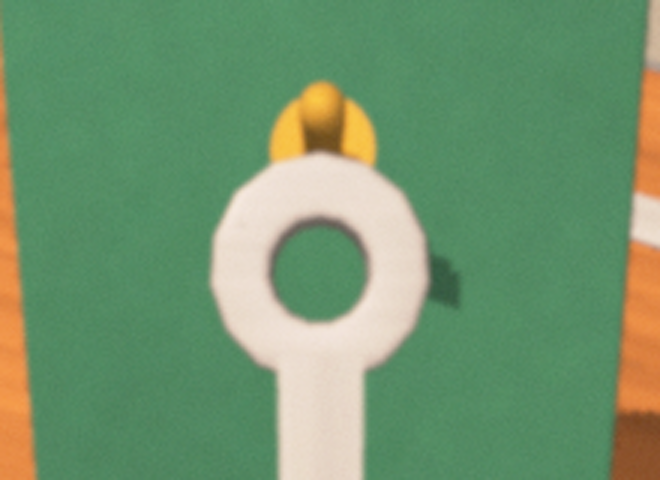

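The crop shows the peg tip at (322,103), its base disc at (323,146) and the hole at (320,269). These match the predicted positions within about 1 px, so the needed shift is about x +36 mm and y +0.5 mm. I'll move over the peg and check through the hole.

>>> servo_tool(
  deltas=[
    [[0.012,0,0],[0,0,0]],
    [[0.012,0.0005,0],[0,0,0]],
    [[0.012,0,0.006],[0,0,0]],
    [[0,0,0.012],[0,0,0]],
    [[0,0,0.012],[0,0,0]],
    [[0,0,0],[0,0,0]],
    [[0,0,0],[0,0,0]],
  ],
)

```text
time: 13.55
tool_pos: [604.9, 108.2, 175.4]
tcp_rot: [-3.141, -0.558, 0.324]
contact_force: [0.0, -0.7, -2.0]
grip_width: 21.9
finger_force: 30.0
```

```bash
python3 - <<'E'
from h import *
from plant import bot
M={n:bot.camera_model(n) for n in('scene','top')}
r,P,ux,n=stand(M);o=bot.get_obs();m=bot.camera_model('wrist');I=bot.capture('wrist')
R=np.c_[ux,np.cross(-n,ux),-n];T=P[4]+n*6-R@[79.4,-.2,-21.6]
print(o['tool_pos'],o['tcp_rot'],go(o,T,R),'peg px',proj(m,P[4:]),'eye px',proj(m,o['tool_pos']+Ro.from_euler('xyz',o['tcp_rot']).as_matrix()@[79.4,-.2,-23]))
H,S,V=cv2.split(cv2.cvtColor(I,cv2.COLOR_RGB2HSV).astype(int))
b=(H>12)&(H<32)&(S>110)
ys,xs=np.where(b[60:125,225:290]);print('brass',len(xs),xs.mean()+225,ys.mean()+60,xs.min()+225,xs.max()+225,ys.min()+60,ys.max()+60)
g=(S<70).astype(np.uint8);g[200:]=0;cs,hi=cv2.findContours(g,cv2.RETR_CCOMP,2)
for c,h in zip(cs,hi[0]):
    if h[3]>=0 and cv2.contourArea(c)>100: print('hole',cv2.fitEllipse(c))
a=I[50:170,180:340,::-1];cv2.imwrite('pics/w7.png',cv2.resize(a,None,fx=3,fy=3,interpolation=2))
E
```

```text
[604.89602657 108.16691703 175.40174745] [-3.14129375 -0.55771974  0.32403453] (array([-2. , -0.9, 53.5]), array([-0.1,  0. ,  0.1])) peg px [[255.23096914 100.11546565]
 [254.6050259   96.13063815]] eye px [[256.01301538  89.39701785]]
brass 650 255.90615384615384 92.89384615384616 241 272 80 105
hole ((255.97447204589844, 91.70765686035156), (32.52177429199219, 33.286048889160156), 82.53022766113281)
```

View pics/w7.png

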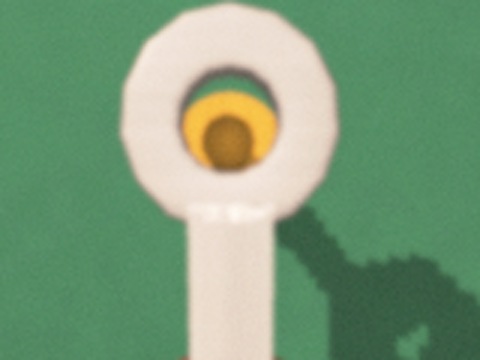

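Through the hole the peg tip is at (228,143) and the hole centre at (229,120). Allowing for parallax, the shift needed is x -2 mm and y about -0.4 mm. I'll correct and lower.

>>> servo_tool(
  deltas=[
    [[-0.002,-0.0004,0],[0,0,0]],
    [[0,0,0],[0,0,0]],
    [[0,0,0.008],[0,0,0]],
    [[0,0,0.008],[0,0,0]],
    [[0,0,0],[0,0,0]],
  ],
)

```text
time: 14.22
tool_pos: [611.3, 110.9, 160.1]
tcp_rot: [-3.141, -0.557, 0.324]
contact_force: [0.4, -0.4, -2.1]
grip_width: 21.4
finger_force: 30.0
```

>>> servo_tool(
  deltas=[
    [[0,0,0.008],[0,0,0]],
    [[0,0,0.008],[0,0,0]],
    [[0,0,0.008],[0,0,0]],
    [[0,0,0.006],[0,0,0]],
    [[0,0,0],[0,0,0]],
  ],
)

```text
time: 14.85
tool_pos: [626.4, 115.9, 135.0]
tcp_rot: [-3.141, -0.557, 0.324]
contact_force: [0.8, 0.8, -2.1]
grip_width: 21.8
finger_force: 30.0
```

```bash
cat > chk.py <<'E'
from h import *
from plant import bot
M={n:bot.camera_model(n) for n in('scene','top')}
r,P,ux,n=stand(M);o=bot.get_obs()
R=np.c_[ux,np.cross(-n,ux),-n];T=P[4]+n*6-R@[79.4,-.2,-21.6]
R0=Ro.from_euler('xyz',o['tcp_rot']).as_matrix()
print(o['time'],go(o,T,R),'F tool',(R0.T@o['contact_force']).round(1),o['grip_width'],o['moment'].round(2))
E
python3 chk.py
```

```text
14.85 (array([-0. , -0.5,  7.2]), array([-0.1,  0.1,  0.1])) F tool [-0.3 -0.5  2.3] 21.847366429298624 [-0.17  0.51 -0.01]
```

No contact so far and 7 mm to go, so I'll finish slowly.

>>> servo_tool(
  deltas=[
    [[0,0,0.002],[0,0,0]],
    [[0,0,0.002],[0,0,0]],
    [[0,0,0.001],[0,0,0]],
    [[0,0,0],[0,0,0]],
  ],
)

```text
time: 15.35
tool_pos: [629.1, 116.6, 131.5]
tcp_rot: [3.141, -0.559, 0.324]
contact_force: [0.5, -0.5, -2.5]
grip_width: 21.9
finger_force: 30.0
```

>>> servo_tool(
  deltas=[
    [[0,0,0.001],[0,0,0]],
    [[0,0,0.001],[0,0,0]],
    [[0,0,0],[0,0,0]],
  ],
)

```text
time: 15.72
tool_pos: [630.1, 117.0, 129.8]
tcp_rot: [3.141, -0.559, 0.324]
contact_force: [-0.2, -0.5, -1.6]
grip_width: 22.0
finger_force: 30.0
```

```bash
python3 chk.py
```

```text
15.725 (array([-0.5, -0.6,  0.7]), array([-0.1, -0. ,  0.1])) F tool [-1.1  0.4  1.2] 21.991122210923507 [-0.2   0.43  0.04]
```

>>> servo_tool(
  deltas=[
    [[0,0,0.001],[0,0,0]],
    [[0,0,0.001],[0,0,0]],
    [[0,0,0],[0,0,0]],
  ],
)

```text
time: 16.1
tool_pos: [630.2, 117.0, 129.7]
tcp_rot: [3.141, -0.559, 0.325]
contact_force: [-16.8, -5.8, 16.6]
grip_width: 22.0
finger_force: 30.0
```

```bash
python3 chk.py
```

```text
16.1 (array([-0.6, -0.6,  0.6]), array([-0.1, -0. ,  0.2])) F tool [ -6.3   0.1 -23.5] 21.98545273328238 [-0.5   1.39 -0.09]
```

The key is seated on the board with 23 N along the tool. I'll ease off, release and retreat.

>>> servo_tool(
  deltas=[
    [[0,0,-0.0015],[0,0,0]],
    [[0,0,0],[0,0,0]],
  ],
)

```text
time: 16.35
tool_pos: [630.4, 117.0, 129.8]
tcp_rot: [3.141, -0.559, 0.324]
contact_force: [-5.8, -1.7, 5.4]
grip_width: 21.8
finger_force: 30.0
```

>>> servo_tool(
  deltas=[
    [[0,0,0],[0,0,0]],
    [[0,0,0],[0,0,0]],
    [[0,0,0],[0,0,0]],
    [[0,0,0],[0,0,0]],
    [[0,0,-0.005],[0,0,0]],
    [[0,0,-0.02],[0,0,0]],
    [[0,0,-0.04],[0,0,0]],
    [[0,0,-0.04],[0,0,0]],
    [[0,0,-0.04],[0,0,0]],
    [[0,0,0],[0,0,0]],
  ],
  fingers=0.6,
)

```text
time: 17.6
tool_pos: [557.9, 92.1, 256.0]
tcp_rot: [3.138, -0.564, 0.325]
contact_force: [0.1, -1.1, -0.0]
grip_width: 55.1
finger_force: 0.0
```

```bash
python3 - <<'E'
from h import *
from plant import bot
o=bot.get_obs();print(o['time'],o['tool_pos'],o['tcp_rot'],o['joint_positions'].round(2))
a=bot.capture('wrist')[:,:,::-1];b=bot.capture('scene')[130:260,190:360,::-1]
cv2.imwrite('pics/topw.png',bot.capture('top')[:,:,::-1]);cv2.imwrite('pics/scw.png',bot.capture('scene')[:,:,::-1])
cv2.imwrite('pics/w8.png',np.hstack([cv2.resize(a,(400,300)),cv2.resize(b,(392,300),interpolation=2)]))
E
```

```text
17.6 [557.91917426  92.09485388 255.99943654] [ 3.13818912 -0.56426787  0.32538737] [-0.11  0.09  1.86  0.35  0.7   0.93]
```

View pics/w8.png

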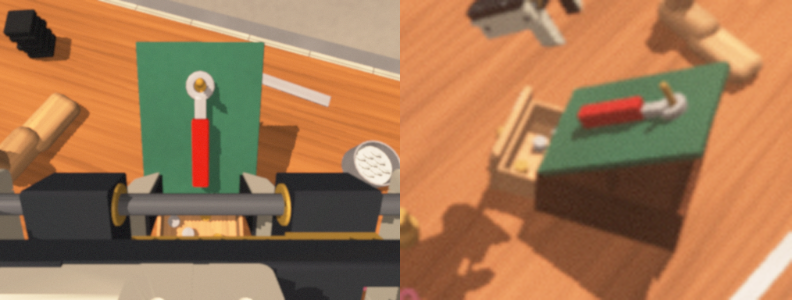

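The key hangs flat on the peg with its grip pointing down the slope. Next is the drawer, so I'll work out where the knob is.

```bash
python3 - <<'E'
from h import *
from plant import bot
M={n:bot.camera_model(n) for n in('scene','top')}
r,P,ux,n=stand(M);x,y,w=r.x[:3];c,s=np.cos(w),np.sin(w)
S=lambda p:np.array([c*(p[0]-x)+s*(p[1]-y),-s*(p[0]-x)+c*(p[1]-y)]).round(1)
for nm,u,z in(('top',(232.9,233.8),45),('top',(165+(612-480)/2.9,120+333/2.9),76),('top',(165+(736-480)/2.9,120+293/2.9),76),('scene',(210+124/3.43,140+96/3.43),76),('scene',(210+68/3.43,140+200/3.43),76)):
    print(nm,S(plane(M[nm],u,z)))
o=bot.get_obs();print('tcp',S(o['tool_pos']))
E
```

```text
top [-180.7   -0.3]
top [-163.7   64.6]
top [-163.   -72.4]
scene [-162.8   69. ]
scene [-166.1  -69.1]
tcp [-80.3   0.4]
```

>>> servo_tool(
  deltas=[
    [[-0.03,0,-0.019],[0,0,0]],
    [[-0.03,0,-0.019],[0,0,0]],
    [[-0.03,0,-0.019],[0,0,0]],
    [[-0.03,0,-0.019],[0,0,0]],
    [[-0.019,0,0.03],[0,0,0]],
    [[-0.019,0,0.03],[0,0,0]],
    [[-0.019,0,0.03],[0,0,0]],
    [[-0.019,0,0.03],[0,0,0]],
    [[0,0,0],[0,0,0]],
    [[0,0,0],[0,0,0]],
  ],
  fingers=0,
)

```text
time: 19.05
tool_pos: [422.6, 47.2, 112.4]
tcp_rot: [-3.141, -0.559, 0.324]
contact_force: [0.5, -0.4, -0.5]
grip_width: 0.5
finger_force: 0.0
```

```bash
python3 - <<'E'
from h import *
from plant import bot
M={n:bot.camera_model(n) for n in('scene','top')}
r,P,ux,n=stand(M);x,y,w=r.x[:3];c,s=np.cos(w),np.sin(w)
S=lambda p:np.array([c*(p[0]-x)+s*(p[1]-y),-s*(p[0]-x)+c*(p[1]-y)]).round(1)
o=bot.get_obs();print('tcp',S(o['tool_pos']),o['tool_pos'],o['tcp_rot'],o['joint_positions'])
E
```

```text
tcp [-2.224e+02 -2.000e-01] [422.55816201  47.19953919 112.44329716] [-3.14061706 -0.55871001  0.32392708] [-0.35025663  0.08008021  2.39107468  1.02191077  0.39931582 -0.00969794]
```

The knob face is at about stand x -179, so the drawer is open about 52 mm. I'll reduce the tilt to 20 degrees for joint margin and go down in front of the knob.

>>> servo_tool(
  deltas=[
    [[0,0,0],[0,-6,0]],
    [[0,0,0],[0,-6,0]],
    [[0,0,0],[0,0,0]],
    [[-0.003,0,0.019],[0,0,0]],
    [[-0.003,0,0.019],[0,0,0]],
    [[-0.003,0,0.019],[0,0,0]],
    [[-0.003,0,0.019],[0,0,0]],
    [[-0.004,0,0.018],[0,0,0]],
    [[0,0,0],[0,0,0]],
    [[0,0,0],[0,0,0]],
  ],
)

```text
time: 20.3
tool_pos: [445.2, 56.1, 28.3]
tcp_rot: [-3.108, -0.42, 0.328]
contact_force: [-0.6, -0.4, -0.4]
grip_width: -0.1
finger_force: 0.0
```

```bash
cat > d.py <<'E'
from h import *
from plant import bot
M={n:bot.camera_model(n) for n in('scene','top')}
r,P,ux,n=stand(M);x,y,w=r.x[:3];c,s=np.cos(w),np.sin(w)
S=lambda p:np.array([c*(p[0]-x)+s*(p[1]-y),-s*(p[0]-x)+c*(p[1]-y)]).round(1)
o=bot.get_obs();f=o['contact_force'];print('tcp',o['time'],S(o['tool_pos']),o['tool_pos'][2],o['tcp_rot'],o['joint_positions'].round(2),'F fwd',c*f[0]+s*f[1])
E
python3 d.py
```

```text
tcp 20.3 [-198.     1.1] 28.28160318127677 [-3.10838141 -0.4202461   0.32829925] [-0.24  0.35  2.31  1.09  0.28 -0.04] F fwd -0.6588173954685139
```

>>> servo_tool(
  deltas=[
    [[0,0,0],[0,-5,0]],
    [[0,0,0],[0,-5,0]],
    [[-0.003,0,0.006],[0,0,0]],
    [[-0.003,0,0.006],[0,0,0]],
    [[0,0,0],[0,0,0]],
  ],
)

```text
time: 20.92
tool_pos: [443.3, 62.4, 14.9]
tcp_rot: [-3.092, -0.318, 0.336]
contact_force: [-0.3, -0.5, 0.7]
grip_width: 0.6
finger_force: 0.0
```

```bash
python3 d.py
```

```text
tcp 20.925 [-197.8    7.6] 14.883007887014507 [-3.09233989 -0.31815288  0.33568736] [-0.19  0.39  2.23  0.66  0.33  0.43] F fwd -0.47916317907564177
```

>>> servo_tool(
  deltas=[
    [[0,0.004,0],[-1.4,0,0]],
    [[0,0.003,0],[-1.4,0,0]],
    [[0,0,0],[0,0,0]],
    [[0.0057,0,0.0019],[0,0,0]],
    [[0.0057,0,0.0019],[0,0,0]],
    [[0.0057,0,0.0019],[0,0,0]],
    [[0.0057,0,0.0019],[0,0,0]],
    [[0.0057,0,0.0019],[0,0,0]],
    [[0.0057,0,0.0019],[0,0,0]],
  ],
)

```text
time: 22.05
tool_pos: [480.8, 67.4, 15.2]
tcp_rot: [-3.14, -0.316, 0.335]
contact_force: [-2.3, -1.4, 0.6]
grip_width: 0.1
finger_force: 1.3
```

```bash
python3 d.py
```

```text
tcp 22.05 [-160.7    0.5] 15.24305505113141 [-3.13953037 -0.31646757  0.33547415] [-0.12  0.43  2.15  0.46  0.31  0.69] F fwd -2.663102331993695
```

The drawer is sliding at 2.7 N. I'll keep pushing.

>>> servo_tool(
  deltas=[
    [[0.0057,0,0.0019],[0,0,0]],
    [[0.0057,0,0.0019],[0,0,0]],
    [[0.0057,0,0.0019],[0,0,0]],
    [[0.0057,0,0.0019],[0,0,0]],
    [[0.0038,0,0.0013],[0,0,0]],
    [[0,0,0],[0,0,0]],
  ],
)

```text
time: 22.8
tool_pos: [507.3, 76.7, 15.2]
tcp_rot: [-3.14, -0.317, 0.336]
contact_force: [0.2, -0.3, -0.2]
grip_width: 0.1
finger_force: 0.1
```

```bash
python3 d.py
```

```text
tcp 22.8 [-132.6    1. ] 15.161479219975995 [-3.13958347 -0.3169544   0.33568751] [-0.09  0.46  2.08  0.4   0.34  0.79] F fwd 0.03983406933998729
```

>>> servo_tool(
  deltas=[
    [[0.0019,0,0.0006],[0,0,0]],
    [[0.0019,0,0.0006],[0,0,0]],
    [[0,0,0],[0,0,0]],
  ],
)

```text
time: 23.18
tool_pos: [509.8, 77.7, 14.9]
tcp_rot: [-3.139, -0.315, 0.335]
contact_force: [-6.2, -3.8, 3.8]
grip_width: 0.8
finger_force: 3.2
```

```bash
python3 d.py
```

```text
tcp 23.175 [-129.9    1.2] 14.919976855932576 [-3.13887664 -0.31502097  0.33538657] [-0.08  0.46  2.07  0.39  0.35  0.8 ] F fwd -7.073101974669415
```

>>> servo_tool(
  deltas=[
    [[0.001,0,0.0003],[0,0,0]],
    [[0.0005,0,0.0002],[0,0,0]],
    [[0,0,0],[0,0,0]],
  ],
)

```text
time: 23.55
tool_pos: [510.0, 78.0, 14.7]
tcp_rot: [-3.138, -0.313, 0.335]
contact_force: [-11.0, -8.9, 8.2]
grip_width: 0.4
finger_force: 6.7
```

```bash
python3 d.py
```

```text
tcp 23.55 [-129.6    1.3] 14.695419862749006 [-3.13823783 -0.31316851  0.33529521] [-0.08  0.46  2.07  0.38  0.35  0.81] F fwd -13.224859389977485
```

The drawer is against its stop: force is rising and nothing moves. I'll back away and check.

>>> servo_tool(
  deltas=[
    [[-0.01,0,-0.003],[0,0,0]],
    [[-0.02,0,-0.007],[0,0,0]],
    [[-0.02,0,-0.007],[0,0,0]],
    [[0.005,0,-0.03],[0,0,0]],
    [[0.005,0,-0.04],[0,0,0]],
    [[0,0,-0.04],[0,0,0]],
    [[0,0,-0.04],[0,0,0]],
    [[0,0,0],[0,0,0]],
    [[0,0,0],[0,0,0]],
  ],
)

```text
time: 24.68
tool_pos: [427.2, 48.6, 161.0]
tcp_rot: [-3.139, -0.317, 0.335]
contact_force: [-1.1, 0.4, 0.2]
grip_width: 0.1
finger_force: 0.0
```

```bash
python3 - <<'E'
from h import *
from plant import bot
o=bot.get_obs();print(o['time'],o['tool_pos'],o['contact_force'])
a=bot.capture('top')[100:260,40:330,::-1];b=bot.capture('scene')[130:260,170:340,::-1]
cv2.imwrite('pics/f.png',np.hstack([cv2.resize(a,(408,225),interpolation=2),cv2.resize(b,(392,225),interpolation=2)]))
E
```

```text
24.675 [427.15659247  48.55685382 160.98641801] [-1.06523138  0.3615203   0.19400214]
```

View pics/f.png

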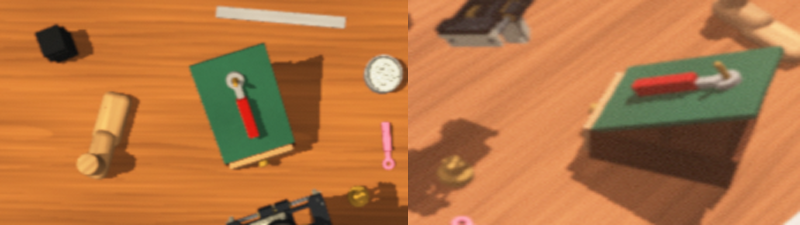

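Both views show the key hanging on the peg at (235,80), flat on the board and pointing down the slope. The drawer is closed, the bystanders are undisturbed and the arm is clear.

```bash
python3 -c "
from plant import bot
print(bot.close_job())"
```

```text
the job is handed in; nothing more can be done
None
```

The key hangs by its eye on the brass peg, flat on the green board with the red grip pointing down the slope; the drawer was then pushed to its stop, the die, tin and last were left alone, and I handed the job in at about 25 s.

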